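# Hold a flange plate up to the inspection lamp

### The arm

A 6-joint arm with a two-finger parallel gripper is mounted at the origin on the work surface. World frame = base frame: x ahead of the robot, y to its left, z up, the work surface at z = 0. Lengths are in m, angles in degrees, forces in N, time in s.
With the tool pointing down it reaches from about 0.25 to 0.725 m from the base axis. Payload 9.7 kg.
Tool frame: the origin (TCP) lies midway between the tips of the shut fingers; the grasp point (between the pads) lies 19 mm behind it; z points along the fingers, y is the direction in which the jaws open and shut (so a half turn about z gives the same grasp; the last joint's range is limited). The gripper opens to 85 mm and grips with 20 to 120 N. Pads are 22 mm wide; open, the fingers measure 114 mm over their backs; the gripper's body (76 mm by 85 mm) begins 54 mm behind the grasp point. The pads swing forward as they close: fully open they stand 13 mm farther back than shut.
Start: joints at [66.979, 4.979, 10.078, 95.1, 0, 90], TCP at [0.215, 0.506, 0.231] pointing down, gripper open.
Joint ranges: [-179.16, 179.16], [-48.56, 103.87], [-65.8, 70.77], [-126.05, 130.52], [-82.76, 87.17], [-180, 180]. Speed limits (degrees/s): [127.2, 127.2, 147.25, 180, 180, 180].

### API

Orientations are given as [roll, pitch, yaw] about the fixed x, y, z axes, in that order (R = Rz(yaw) Ry(pitch) Rx(roll)).
In Python, from workcell import bot, camera, recognise gives the robot as it stands. The module is installed in compiled form; this text tells all that it offers.
- The arm moves only by the tool apply_moves, never from a script. Its argument "targets" is one flat list of numbers, 7 for each row, row after row: the shift along the world's x, y, z in units of 30 mm (1.0 is 30 mm), then the turn, a rotation vector about the world's x, y, z in units of 6 degrees (1.0 is 6 degrees), then the opening, from 0 (shut) to 1 (fully open). A call has 1 to 5 rows; each row is the pose to reach, as a shift and turn from the pose commanded when the call began; what a row does not reach only later rows make up. A row lasts 1/10 s, in which the tool goes at most 50 mm and 8.59 degrees, less where a joint would pass 70% of its speed; a pose out of reach is approached as far as the arm can. A call with a gripper value outside its range is refused whole. The fingers move at their own pace and stop on an object; "newtons" is the grip in N (left out, the last holds). Time passes only in rows, so rows that repeat a pose let the fingers close. It gives the time, the measured TCP pose, the force and the opening at its end, in the units of the state.
- bot.get_obs(): the state, without advancing time (a new reading comes with each control period).
- camera(name): name is "scene" or "top" or "wrist"; returns a dict with "img" (384x512x3 uint8, red, green, blue), "intrinsics" (3x3 intrinsics, pixels), "origin" and "rotation" of the camera in the world. Camera axes: x right, y up, looking along -z (the intrinsics and any distortion apply to the point x, -y, -z); pixel columns grow to the right and rows downward; lengths in m; the calibration is good to about 2 mm. The wrist camera is an equidistant fisheye: a pixel r from the principal point sees the ray r / f radians off the axis. A picture is of the moment at which its call begins. There is no depth.
- bot.job_done(): hands the job in, once; it reports no verdict.
Trained networks look in the newest picture that a camera, given by its name, has taken for a name from the list of things; names that differ only in an ending like _2 or _b are one class to them, and where a whole thing is asked for, a point or a joint stands for the part that bears it (a point fixed in the world has none). Each returns a list of dicts, best first, with "conf" (0 to 1); they miss things now and then, are a little off and sometimes report something else, mostly with a low value. They report only what shows in the picture. A call takes as long as a camera call.
- recognise(query, camera): "box" ([left, top, right, bottom] in pixels, round what is visible of it).
The state is a dict: "time": time; "q": joint angles; "qd": joint speeds; "joint_efforts": joint torques, N m; "ee_pos": TCP position; "tcp_rot": TCP orientation; "wrist_force": force on the tool from outside, world axes, zero at the start; "torque": the same for the moment, N m; "opening": finger opening in m.
Only numpy, scipy, OpenCV 4.12 (cv2) and the standard library are available. Lean on these libraries where they do the work, as an engineer would, in place of code of your own. Each camera call takes 0.05 s, during which the arm holds its last target.

### The job

Slide the flange plate with the blue-painted face up out of its slot in the red rack, then turn it and hold it up in the beam of the yellow inspection lamp: centred in the beam about 200 mm in front of the lens, square to the beam, blue face towards the lamp. Finish while still holding it there in the gripper, still and clear of everything; do not touch the lamp, and leave the other two plates and the loose things on the bench where they are.

Things in the scene. Friction and masses are not known exactly. Their poses are not given: they have to be found in the camera images.
- flange_center (a point): Centre of the plate to take: loose aluminium, 8 mm thick (its x), 90 wide (y), 105 high (z, up at the start), about 0.2 kg, round 44 mm bore along x in the middle, solid 30 mm strip above it. Its +x face and top edge are blue. Stands upright in one of the rack's slots, lower 33 mm inside, top edge 117 mm above the bench, 1.5 mm play each side of its thickness. Axes of this point = the plate's.
- flange_twin_center (a point): Centre (half-way up) of a dark steel plate of the same outer size and the same axes, with two round bores; it stands loose in another slot of the rack and is to be left alone.
- flange_square_center (a point): Centre (half-way up) of an unpainted aluminium plate of the same outer size and the same axes, with a rectangular opening; it stands loose in another slot of the rack and is to be left alone.
- rack: Red slotted rack fixed to the bench, 210 (x) x 116 (y) x 45 mm (z); origin at the centre of its underside. Three slots run along its y, at x = -65, 0 and +65 mm, each 11 mm wide, 95 mm long, open at the top; slot floor 12 mm and cheek tops 45 mm above the bench. 57 mm free between neighbouring plates.
- lens (a point): Centre of the inspection lamp's lens, the front of its yellow head (72 mm across, 70 mm long, behind the lens), about 370 mm above the bench; same axes as the spot. The lamp is fixed to the bench: a thin 14 mm pole rises from a black round foot (104 mm across) whose centre lies 97 mm further from the robot along the level direction of the beam, to 430 mm high. Not to be touched.
- spot (a point): Place for the plate's centre: on the axis of the lamp's beam, 200 mm in front of the lens, 240 mm above the bench. Its +x points back up the beam to the lens (40 deg above level), y is level, z points up and away from the lamp. Held right, the plate's x is parallel to this x, same way; turning the plate in its own plane is free.
- spray_can: Loose aluminium spray can with a red cap, 66 mm across, 190 mm high; origin at the centre of its underside. Bystander.
- tin: Loose yellow tin with a black cap, 72 mm across, 85 mm high; origin at the centre of its underside. Bystander.
- sleeve_a: Loose dark steel sleeve standing on end, 34 mm across, 45 mm high; origin at the centre of its underside. Bystander.
- sleeve_b: A second such sleeve. Bystander.
- hammer: Loose hammer lying flat on the left of the bench. Bystander.

How it is judged:
By the outcome, as a careful person would: the job done as asked, in the order asked, and still so for the second after the job is handed in, while the arm keeps its last pose, push and grip.
It also fails if it takes over 48 s, if anything falls off the work surface, if the arm or the gripper's body presses on something with over 40 N, if the wrist force passes 120 N, or if a joint passes its speed limit or range.

## Working session

There is one attempt and no reset: what is moved stays moved. The work goes in short steps, Python scripts to look and compute and a tool call to move; the robot and the scene stay as the last step left them, time stands still between calls to the robot, and variables do not carry over. Pictures are saved under pics/ and viewed, and the job is handed in when it is done.

Besides the shell and the picture viewer there is one more tool, called after ">>>" by a JSON object that holds its "method" and its "body". apply_moves: Moves the arm, as the interface text tells. Its arguments: {"type":"object","properties":{"targets":{"type":"array"},"newtons":{"type":"number"}},"required":["targets"]}

```bash
mkdir -p pics; cat > h.py <<'E'
import numpy as np, cv2
from workcell import bot, camera, recognise
from scipy.spatial.transform import Rotation as R
def save(n,c,s=1.5):
    im=cv2.cvtColor(c['img'],cv2.COLOR_RGB2BGR)
    cv2.imwrite(f'pics/{n}.png',cv2.resize(im,None,fx=s,fy=s,interpolation=cv2.INTER_CUBIC))
E
python3 - <<'E'
from h import *
import pickle
o=bot.get_obs();print(o['time'],o['q'],o['ee_pos'],o['tcp_rot'],o['opening'])
names=['flange_center','flange_twin_center','flange_square_center','rack','lens','spray_can','tin','sleeve_a','hammer']
d={}
for n in ['scene','top','wrist']:
    c=camera(n);d[n]=c;save(n+'0',c)
    print(n,np.round(c['intrinsics'],1).tolist(),np.round(c['origin'],4),np.round(c['rotation'],4).tolist(),[k for k in c])
    for q in names:
        print(q,[(np.round(r['box']).tolist(),round(r['conf'],2)) for r in recognise(q,n)[:3]])
pickle.dump(d,open('c0.pkl','wb'))
print(bot.get_obs()['time'])
E
```

```text
0.0 [ 6.69821567e+01  5.01417844e+00  1.00332953e+01  9.50979416e+01
 -5.54676655e-04  8.99985443e+01] [0.21497608 0.50600665 0.23054314] [-1.79921175e+02  5.52673514e-04  1.56983613e+02] 0.08529860220131186
scene [[431.0, 0.0, 258.9], [0.0, 431.0, 187.9], [0.0, 0.0, 1.0]] [1.1156 0.4912 1.3409] [32.7352, -0.2797, 133.5223] ['img', 'intrinsics', 'origin', 'rotation']
flange_center [([210.0, 143.0, 236.0, 167.0], 0.81), ([323.0, 249.0, 335.0, 261.0], 0.6)]
flange_twin_center [([223.0, 134.0, 247.0, 156.0], 0.82)]
flange_square_center [([200.0, 156.0, 220.0, 180.0], 0.76)]
rack [([194.0, 144.0, 251.0, 193.0], 0.95)]
lens [([234.0, 199.0, 268.0, 226.0], 0.96), ([213.0, 143.0, 235.0, 169.0], 0.2)]
spray_can [([169.0, 88.0, 192.0, 132.0], 0.74), ([204.0, 158.0, 223.0, 178.0], 0.46)]
tin [([189.0, 227.0, 210.0, 255.0], 0.8)]
sleeve_a [([308.0, 219.0, 318.0, 233.0], 0.7), ([322.0, 245.0, 335.0, 259.0], 0.47)]
hammer []
top [[434.5, 0.0, 260.2], [0.0, 434.5, 192.5], [0.0, 0.0, 1.0]] [0.4973 0.0065 1.7125] [4.4972, -0.6822, -91.6516] ['img', 'intrinsics', 'origin', 'rotation']
flange_center [
[... 262 characters left out ...]
0, 138.0, 233.0, 165.0], 0.34)]
tin [([265.0, 140.0, 283.0, 165.0], 0.5)]
sleeve_a [([187.0, 219.0, 196.0, 228.0], 0.58), ([214.0, 229.0, 222.0, 241.0], 0.46)]
hammer [([98.0, 190.0, 159.0, 236.0], 0.78)]
wrist [[297.3, 0.0, 256.2], [0.0, 297.3, 193.9], [0.0, 0.0, 1.0]] [0.1423 0.5373 0.3737] [-17.9129, 0.0118, 66.9847] ['img', 'intrinsics', 'origin', 'rotation']
flange_center []
flange_twin_center [([4.0, 370.0, 19.0, 384.0], 0.49)]
flange_square_center []
rack [([10.0, 349.0, 29.0, 374.0], 0.53)]
lens []
spray_can [([6.0, 348.0, 28.0, 373.0], 0.19)]
tin []
sleeve_a [([130.0, 364.0, 141.0, 378.0], 0.57)]
hammer [([256.0, 332.0, 396.0, 368.0], 0.65), ([133.0, 360.0, 143.0, 377.0], 0.28)]
1.5
```

View pics/scene0.png

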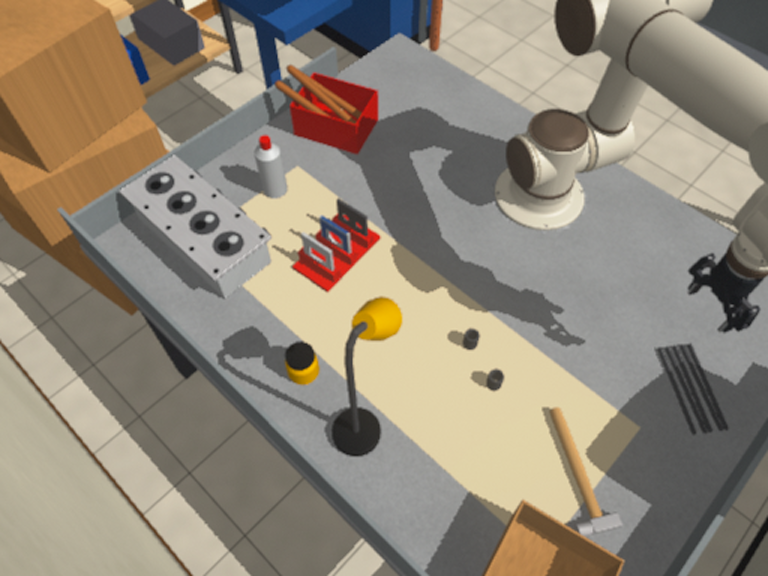

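View pics/top0.png

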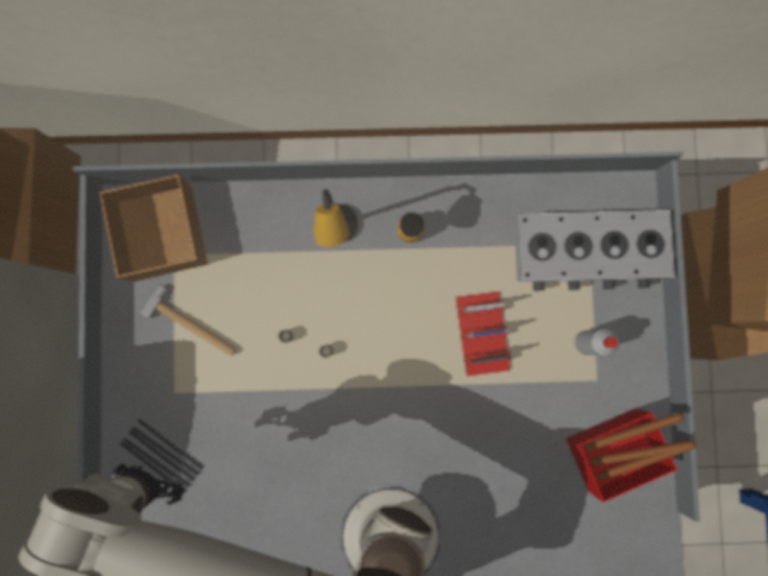

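```bash
python3 - <<'E'
import pickle,cv2
d=pickle.load(open('c0.pkl','rb'))
def crop(n,a,b,c,e,s):
    im=cv2.cvtColor(d[n]['img'],cv2.COLOR_RGB2BGR)[b:e,a:c]
    cv2.imwrite(f'pics/crop_{n}.png',cv2.resize(im,None,fx=s,fy=s,interpolation=cv2.INTER_CUBIC))
crop('scene',185,125,285,240,5)
crop('top',200,130,350,260,5)
E
```

```text
(no output)
```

View pics/crop_scene.png

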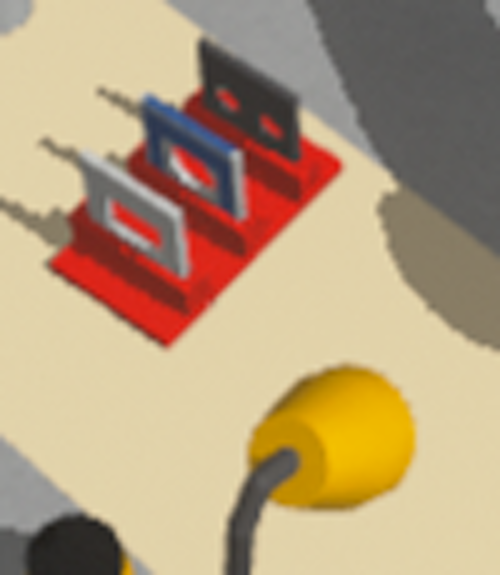

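View pics/crop_top.png

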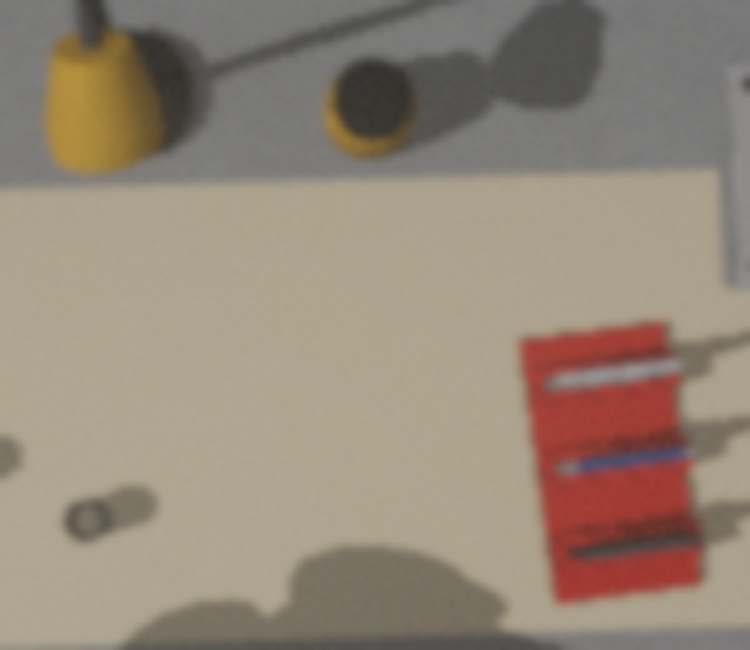

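```bash
cat >> h.py <<'E'
def Rc(c): 
    return R.from_euler('xyz',c['rotation'],degrees=True).as_matrix()
def proj(c,P):
    P=np.atleast_2d(P); p=(P-np.array(c['origin']))@Rc(c)
    p=p*[1,-1,-1]; K=np.array(c['intrinsics'])
    if abs(K[0,0]-297.3)<2:
        r=np.hypot(p[:,0],p[:,1]); th=np.arctan2(r,p[:,2]); q=p[:,:2]/np.maximum(r,1e-9)[:,None]*th[:,None]
    else: q=p[:,:2]/p[:,2:]
    return q*[K[0,0],K[1,1]]+[K[0,2],K[1,2]]
def ray(c,uv):
    K=np.array(c['intrinsics']); q=(np.array(uv,float)-[K[0,2],K[1,2]])/[K[0,0],K[1,1]]
    if abs(K[0,0]-297.3)<2:
        th=np.hypot(*q); d=np.r_[q/max(th,1e-9)*np.sin(th),np.cos(th)]
    else: d=np.r_[q,1]
    d=d*[1,-1,-1]; d=Rc(c)@d; return d/np.linalg.norm(d)
def onz(c,uv,z):
    d=ray(c,uv);o=np.array(c['origin']);return o+d*(z-o[2])/d[2]
def tri(obs):
    A=np.zeros((3,3));b=np.zeros(3)
    for c,uv in obs:
        d=ray(c,uv);M=np.eye(3)-np.outer(d,d);A+=M;b+=M@np.array(c['origin'])
    P=np.linalg.solve(A,b);return P
E
python3 - <<'E'
from h import *
import pickle
d=pickle.load(open('c0.pkl','rb'));s,t=d['scene'],d['top']
# foot
print('foot scene',onz(s,(356/1.5,432/1.5),.01))
hsv=cv2.cvtColor(t['img'],cv2.COLOR_RGB2HSV)
def mask(c,box):
    hsv=cv2.cvtColor(c['img'],cv2.COLOR_RGB2HSV);m=((hsv[...,0]<8)|(hsv[...,0]>172))&(hsv[...,1]>140)&(hsv[...,2]>70)
    z=np.zeros(m.shape,np.uint8);a,b,e,f=box;z[b:f,a:e]=m[b:f,a:e];return z
m=mask(t,(298,190,350,260));pts=np.argwhere(m)[:,::-1]
r=cv2.minAreaRect(pts.astype(np.float32));print(r)
for p in cv2.boxPoints(r): print(p,onz(t,p,.045))
print('center',onz(t,r[0],.045))
m=mask(s,(190,140,255,200));pts=np.argwhere(m)[:,::-1];h=cv2.convexHull(pts.astype(np.float32));print(cv2.approxPolyDP(h,2,True)[:,0].tolist())
# yellow head
for c,b in((s,(225,190,275,232)),(t,(200,125,240,170))):
    hsv=cv2.cvtColor(c['img'],cv2.COLOR_RGB2HSV);mm=(abs(hsv[...,0].astype(int)-23)<7)&(hsv[...,1]>170)
    z=np.zeros(mm.shape,bool);z[b[1]:b[3],b[0]:b[2]]=mm[b[1]:b[3],b[0]:b[2]]
    p=np.argwhere(z)[:,::-1];print(len(p),p.mean(0),p.min(0),p.max(0))
for w,bx in (('tin',[(199.5,241),(274,152.5)]),):
    print(tri([(s,bx[0]),(t,bx[1])]))
E
```

```text
foot scene [0.81359005 0.11865276 0.01      ]
((321.7707214355469, 222.0305938720703), (51.94034194946289, 28.481277465820312), 82.40535736083984)
[304.2227  198.17033] [ 0.60126226 -0.18613465  0.045     ]
[332.45413 194.40614] [ 0.61274139 -0.2956289   0.045     ]
[339.31876 245.89085] [ 0.41489113 -0.31363983  0.045     ]
[311.0873  249.65504] [ 0.40380167 -0.20511044  0.045     ]
center [ 0.50772048 -0.25013094  0.045     ]
[[252.0, 157.0], [219.0, 193.0], [195.0, 178.0], [199.0, 168.0], [225.0, 143.0], [230.0, 143.0]]
659 [252.41122914 212.4522003 ] [235 199] [267 226]<stdin>:19: RuntimeWarning: Mean of empty slice.
  ret = um.true_divide(
Traceback (most recent call last):
ValueError: zero-size array to reduction operation minimum which has no identity
```

```bash
cat >> h.py <<'E'
def headpts(L,phi,r2,el=np.radians(40)):
    a=np.array([np.cos(phi)*np.cos(el),np.sin(phi)*np.cos(el),np.sin(el)])
    y=np.array([-np.sin(phi),np.cos(phi),0]);z=np.cross(a,y)
    t=np.linspace(0,2*np.pi,40)[:,None]
    ring=np.cos(t)*y+np.sin(t)*z
    return np.vstack([L+.036*ring,L+.070*a+r2*ring])
def ymask(c,b,smin=120):
    hsv=cv2.cvtColor(c['img'],cv2.COLOR_RGB2HSV);mm=(abs(hsv[...,0].astype(int)-22)<8)&(hsv[...,1]>smin)
    z=np.zeros(mm.shape,np.uint8);z[b[1]:b[3],b[0]:b[2]]=mm[b[1]:b[3],b[0]:b[2]];return z
def headfit(obs,x0):
    S=4
    def f(p,full=False):
        L=np.array([p[0],p[1],.37+p[4]]);e=0;o=[]
        H=headpts(L,p[2],p[3])
        for c,m in obs:
            im=np.zeros((384*S,512*S),np.uint8)
            h=cv2.convexHull(((proj(c,H)+.5)*S).astype(np.float32)).astype(np.int32)
            cv2.fillConvexPoly(im,h,1)
            a=cv2.resize(im.astype(np.float32),(512,384),interpolation=cv2.INTER_AREA)
            i=np.abs(a-m).sum()/m.sum(); e+=i;o.append(i)
        return o if full else e+ (p[4]/.02)**2*.05
    from scipy.optimize import minimize
    best=None
    for dphi in (-.2,0,.2):
        x=np.array(x0)+[0,0,dphi,0,0]
        sim=np.vstack([x]+[x+np.eye(5)[i]*[.02,.02,.15,.006,.006][i] for i in range(5)])
        r=minimize(f,x,method='Nelder-Mead',options=dict(initial_simplex=sim,maxiter=400,xatol=1e-4,fatol=1e-4))
        print(np.round(r.x,4),round(r.fun,4),f(r.x,True))
        if best is None or r.fun<best.fun: best=r
    return best.x
E
python3 - <<'E'
from h import *
import pickle
d=pickle.load(open('c0.pkl','rb'));s,t=d['scene'],d['top']
ms=ymask(s,(232,197,272,230),150);mt=ymask(t,(205,135,240,168),120)
print(ms.sum(),mt.sum())
x=headfit([(s,ms),(t,mt)],[.71,.12,0,.025,0])
f=np.array([.8136,.1187]);print(f-x[:2],np.linalg.norm(f-x[:2]),np.degrees(np.arctan2(*(f-x[:2])[::-1])),np.degrees(x[2]))
E
```

```text
677 486
[ 0.7198  0.111  -0.252   0.01    0.0055] 0.4271 [np.float64(0.1950701624815362), np.float64(0.2282664609053498)]
[0.7166 0.1068 0.112  0.0221 0.0027] 0.343 [np.float64(0.179006646971935), np.float64(0.16306584362139917)]
[0.7168 0.1045 0.2394 0.0245 0.0023] 0.3915 [np.float64(0.18583825701624815), np.float64(0.20498971193415638)]
[0.09697684 0.01192828] 0.09770768827883577 7.012235511724 6.416271440715703
```

>>> {"method": "apply_moves", "body": {"targets": [0.5,-1.26,0.2,0,0,-0.5,0.5,1,-2.52,0.4,0,0,-1,0.4,1.4,-3.8,0.6,0,0,-1.5,0.4,1.9,-5.0,0.8,0,0,-2,0.4,2.4,-6.3,1,0,0,-2.5,0.4]}}

```text
time: 2.0
ee_pos: [0.2873, 0.3159, 0.2616]
tcp_rot: [180.0, 0.0, 141.9]
wrist_force: [0.8, 0.7, -0.4]
opening: 0.034
```

>>> {"method": "apply_moves", "body": {"targets": [0.5,-1.26,0.2,0,0,-0.5,0.4,1,-2.52,0.4,0,0,-1,0.4,1.4,-3.8,0.6,0,0,-1.5,0.4,1.9,-5.0,0.8,0,0,-2,0.4,2.4,-6.3,1,0,0,-2.5,0.4]}}

```text
time: 2.5
ee_pos: [0.3593, 0.1268, 0.2918]
tcp_rot: [179.9, 0.0, 126.9]
wrist_force: [0.6, 0.2, 0.0]
opening: 0.0344
```

>>> {"method": "apply_moves", "body": {"targets": [0.5,-1.26,0,0,0,-0.5,0.4,1,-2.52,0,0,0,-1,0.4,1.4,-3.8,0,0,0,-1.5,0.4,1.9,-5.0,0,0,0,-2,0.4,2.4,-6.3,0,0,0,-2.5,0.4]}}

```text
time: 3.0
ee_pos: [0.4313, -0.0624, 0.2915]
tcp_rot: [180.0, 0.0, 111.8]
wrist_force: [0.9, 0.4, -0.2]
opening: 0.034
```

>>> {"method": "apply_moves", "body": {"targets": [0.5,-1.26,0,0,0,-0.5,0.4,1,-2.52,0,0,0,-1,0.4,1.4,-3.8,0,0,0,-1.5,0.4,1.9,-5.0,0,0,0,-2,0.4,2.3,-6.3,0,0,0,-2.75,0.4]}}

```text
time: 3.5
ee_pos: [0.5005, -0.2514, 0.2912]
tcp_rot: [180.0, 0.0, 95.3]
wrist_force: [0.7, 1.5, 0.6]
opening: 0.0342
```

```bash
python3 - <<'E'
from h import *
import pickle
o=bot.get_obs();print(o['time'],np.round(o['q'],1),o['ee_pos'],o['tcp_rot'],o['opening'],o['wrist_force'])
c=camera('wrist');t=camera('top');save('w1',c);pickle.dump((c,t),open('c1.pkl','wb'))
print(c['origin'],c['rotation'])
for q in ['flange_center','lens','rack']: print(q,[(np.round(r['box']).tolist(),round(r['conf'],2)) for r in recognise(q,'wrist')[:3]])
E
```

```text
3.5 [-26.7   8.3  20.5 102.2   0.   58. ] [ 0.50051377 -0.2513983   0.29123977] [1.79982950e+02 1.18700261e-03 9.53443200e+01] 0.034189088667467574 [0.69758552 1.48831484 0.55645484]
[ 0.4926313  -0.17278257  0.43359673] [-17.8925614   -0.06494269   5.35003821]
flange_center [([263.0, 130.0, 272.0, 214.0], 0.96)]
lens []
rack [([189.0, 117.0, 337.0, 205.0], 0.81)]
```

View pics/w1.png

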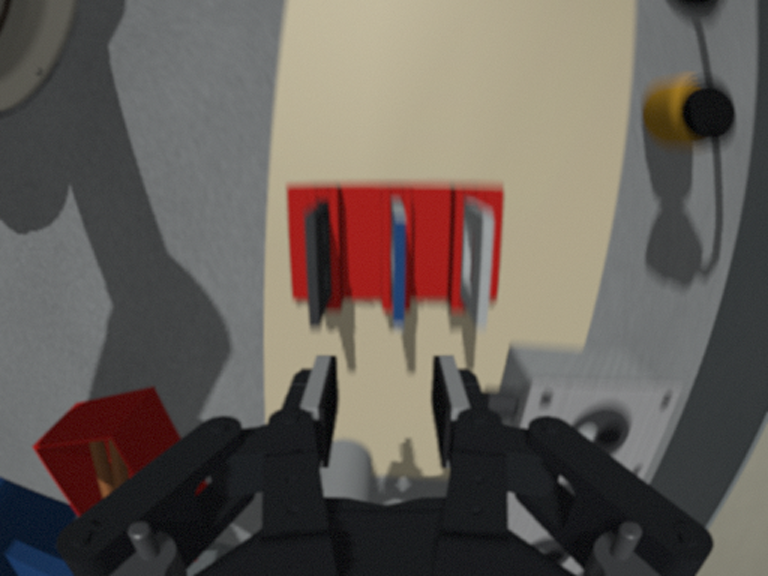

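```bash
python3 - <<'E'
from h import *
import pickle
c,t=pickle.load(open('c1.pkl','rb'))
im=cv2.cvtColor(c['img'],cv2.COLOR_RGB2BGR)[112:226,185:345]
cv2.imwrite('pics/w1c.png',cv2.resize(im,None,fx=5,fy=5,interpolation=cv2.INTER_CUBIC))
for uv in [(192,124),(335.5,123.5),(333.5,200),(196.5,200)]: print(onz(c,uv,.045))
for uv in [(263.5,131),(268.5,131),(270.5,217),(262,217)]: print(onz(c,uv,.117))
# model overlay search: rack & plate
E
```

```text
[ 0.41151923 -0.20917434  0.045     ]
[ 0.60058359 -0.19002612  0.045     ]
[ 0.6146063  -0.29658985  0.045     ]
[ 0.4223365  -0.31443337  0.045     ]
[ 0.50372447 -0.20391929  0.117     ]
[ 0.50901675 -0.20339933  0.117     ]
[ 0.52154847 -0.30086298  0.117     ]
[ 0.51179925 -0.3017527   0.117     ]
```

View pics/w1c.png

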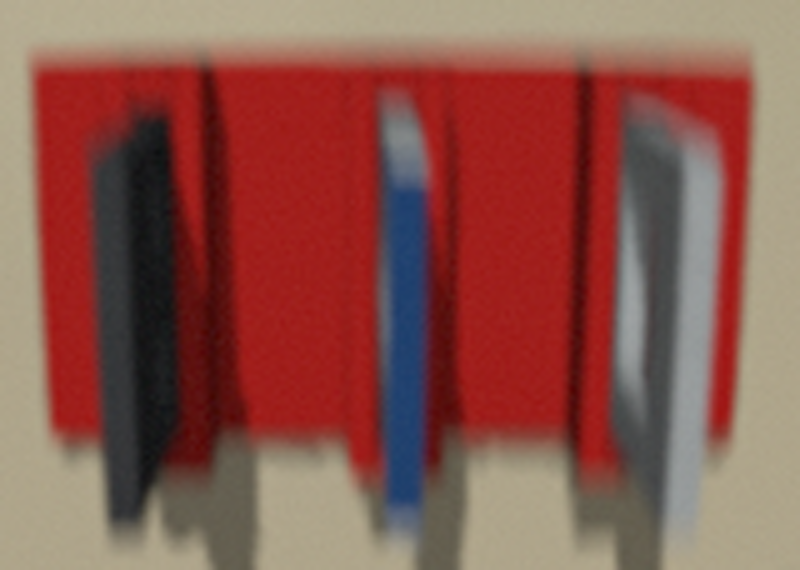

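```bash
python3 - <<'E'
from h import *
import pickle
o=bot.get_obs();print(o['time'],o['ee_pos'],o['tcp_rot'])
c=camera('wrist');pickle.dump(c,open('c2.pkl','wb'))
print(c['origin'],c['rotation'])
im=cv2.cvtColor(c['img'],cv2.COLOR_RGB2BGR)[112:226,185:345]
cv2.imwrite('pics/w2c.png',cv2.resize(im,None,fx=5,fy=5,interpolation=cv2.INTER_CUBIC))
E
```

```text
3.75 [ 0.49992872 -0.24966658  0.29115627] [-1.79977808e+02 -2.90119916e-02  9.54890148e+01]
[ 0.4919486  -0.17114154  0.43354837] [-17.86413381  -0.02263488   5.49343083]
```

View pics/w2c.png

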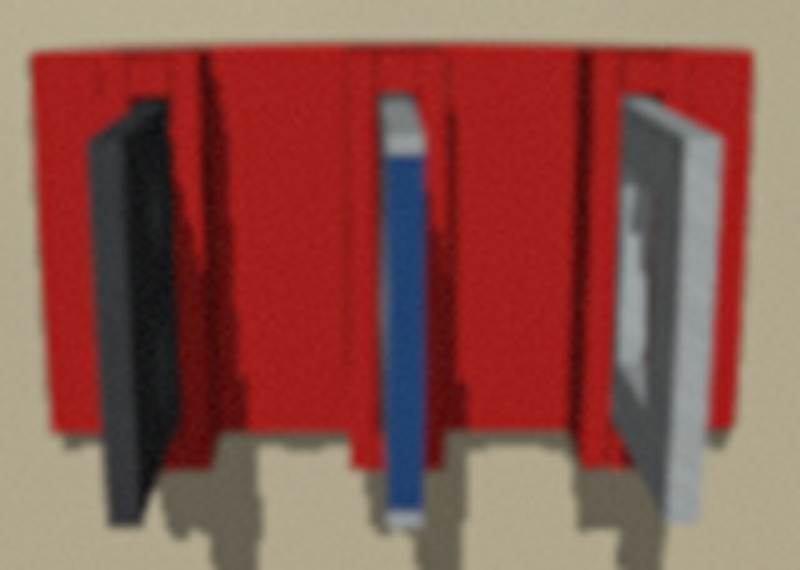

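```bash
python3 - <<'E'
from h import *
import pickle
c=pickle.load(open('c2.pkl','rb'))
f=lambda x,y:(185+x/5-.5+.1,112+y/5-.5+.1)
q=[onz(c,f(*p),.117) for p in [(383,137),(423,137),(426,525),(388,525)]]
print(np.round(q,4)); q=np.array(q);print('center',q.mean(0))
v=(q[0]+q[1]-q[2]-q[3])/2;print('len',np.linalg.norm(v),'yaw',np.degrees(np.arctan2(-v[0],v[1])),'w',np.linalg.norm(q[1]-q[0]),np.linalg.norm(q[2]-q[3]))
for w,p in (('twin',[(90,135),(132,135),(142,525),(108,525)]),('sq',[(683,135),(724,135),(698,522),(664,522)])):
    r=np.array([onz(c,f(*k),.117) for k in p]);print(w,r.mean(0),np.linalg.norm(r.mean(0)-q.mean(0)))
rk=np.array([onz(c,f(*k),.045) for k in [(32,52),(752,52),(735,432),(52,432)]]);print(np.round(rk,4),rk.mean(0))
e=rk[1]-rk[0];print(np.linalg.norm(e),np.linalg.norm(rk[3]-rk[0]),np.degrees(np.arctan2(e[1],e[0])))
E
```

```text
[[ 0.5013 -0.2109  0.117 ]
 [ 0.5098 -0.2101  0.117 ]
 [ 0.5201 -0.2985  0.117 ]
 [ 0.5114 -0.2994  0.117 ]]
center [ 0.51062839 -0.25473424  0.117     ]
len 0.08902428482062362 yaw 6.561975750990281 w 0.008546568519055006 0.008744401050867668
twin [ 0.44684842 -0.26048756  0.117     ] 0.06403893527365381
sq [ 0.57504236 -0.24763068  0.117     ] 0.06480447601318721
[[ 0.4091 -0.205   0.045 ]
 [ 0.5986 -0.186   0.045 ]
 [ 0.6105 -0.2917  0.045 ]
 [ 0.4195 -0.31    0.045 ]] [ 0.50943791 -0.2481982   0.045     ]
0.19048188095629887 0.10554992189437895 5.709684420073127
```

>>> {"method": "apply_moves", "body": {"targets": [0.36,-0.17,0,0,0,0.12,0.4,0.36,-0.17,-1.6,0,0,0.12,0.4,0.36,-0.17,-3.2,0,0,0.12,0.4,0.36,-0.17,-4.5,0,0,0.12,0.4,0.36,-0.17,-4.5,0,0,0.12,0.4]}}

```text
time: 4.3
ee_pos: [0.5084, -0.2525, 0.1513]
tcp_rot: [-179.6, -0.3, 96.3]
wrist_force: [-0.7, -0.1, 0.1]
opening: 0.0339
```

```bash
python3 - <<'E'
from h import *
o=bot.get_obs();print(o['time'],o['ee_pos'],o['tcp_rot'])
c=camera('wrist');save('w3',c);s=camera('scene')
im=cv2.cvtColor(s['img'],cv2.COLOR_RGB2BGR)[100:220,180:300]
cv2.imwrite('pics/s3c.png',cv2.resize(im,None,fx=4,fy=4,interpolation=cv2.INTER_CUBIC))
E
```

```text
4.3 [ 0.5083691  -0.25250622  0.15130665] [-179.60990021   -0.25665972   96.30186342]
```

View pics/w3.png

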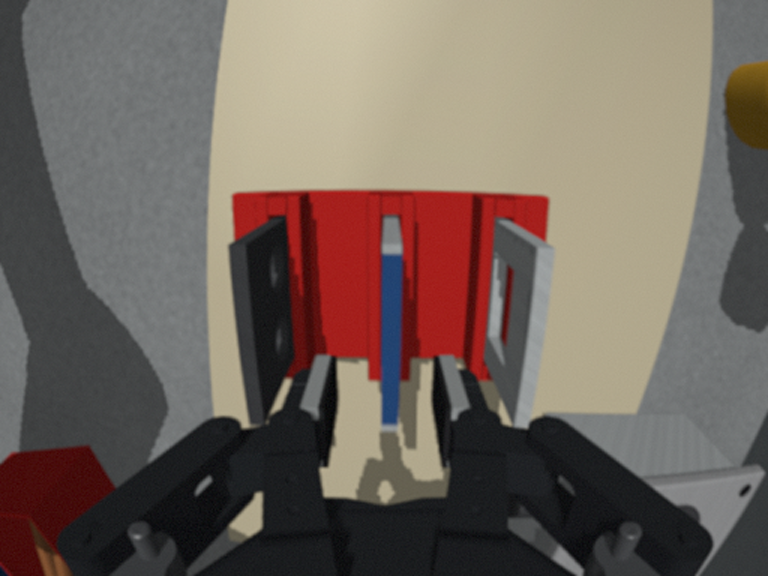

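View pics/s3c.png

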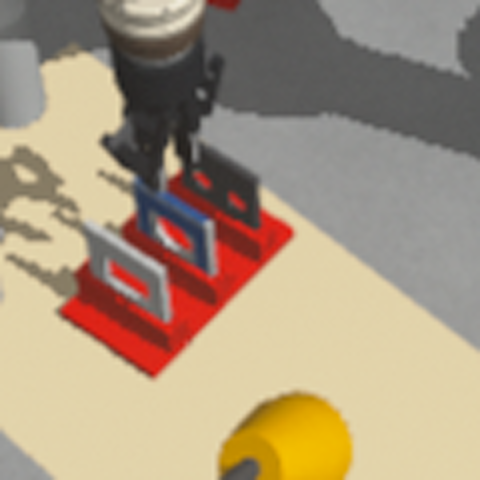

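```bash
python3 - <<'E'
from h import *
o=bot.get_obs();print(o['time'],o['ee_pos'],o['tcp_rot'])
c=camera('wrist');print('tcp',proj(c,o['ee_pos'])*1.5,proj(c,np.array(o['ee_pos'])-[0,0,.034])*1.5)
save('w4',c)
im=cv2.cvtColor(c['img'],cv2.COLOR_RGB2BGR)[130:300,200:330]
cv2.imwrite('pics/w4c.png',cv2.resize(im,None,fx=4,fy=4,interpolation=cv2.INTER_CUBIC))
E
```

```text
4.4 [ 0.51086226 -0.25408078  0.15791308] [1.79963105e+02 1.78247992e-02 9.62731146e+01]
tcp [[385.25519472 377.48547347]] [[384.98373827 339.33394402]]
```

View pics/w4c.png

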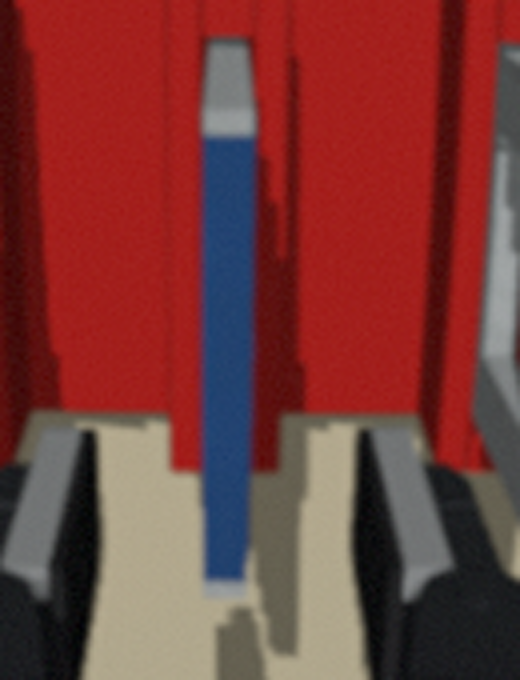

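```bash
python3 - <<'E'
from h import *
c=camera('wrist');o=bot.get_obs();print(o['time'],o['ee_pos'],o['tcp_rot'])
q=np.array([onz(c,(200+x/4-.375,130+y/4-.375),.117) for x,y in [(203,108),(257,108),(244,597),(206,597)]])
v=(q[0]+q[1]-q[2]-q[3])/2
print(q.mean(0),np.linalg.norm(v),np.degrees(np.arctan2(-v[0],v[1])))
E
```

```text
4.5 [ 0.51198445 -0.25499394  0.15971044] [1.79787249e+02 1.36001520e-01 9.62423691e+01]
[ 0.51178004 -0.25611628  0.117     ] 0.09097770089836864 5.7464670007748255
```

>>> {"method": "apply_moves", "body": {"targets": [0,0,-1.0,0,0,0,0.4,0,0,-2.0,0,0,0,0.4,0,0,-2.5,0,0,0,0.4,0,0,-2.5,0,0,0,0.4,0,0,-2.5,0,0,0,0.4], "newtons": 60}}

```text
time: 5.0
ee_pos: [0.5116, -0.2552, 0.0832]
tcp_rot: [179.9, 0.1, 96.2]
wrist_force: [0.3, -0.2, 0.2]
opening: 0.0343
```

>>> {"method": "apply_moves", "body": {"targets": [0,0,0,0,0,0,0.4,0,0,0,0,0,0,0.4,0,0,0,0,0,0,0.2,0,0,0,0,0,0,0.2,0,0,0,0,0,0,0.2]}}

```text
time: 5.5
ee_pos: [0.5109, -0.2549, 0.0814]
tcp_rot: [180.0, 0.0, 96.2]
wrist_force: [-0.4, -0.6, 0.7]
opening: 0.0172
```

```bash
python3 - <<'E'
from h import *
o=bot.get_obs();print(o['time'],o['ee_pos'],o['tcp_rot'],o['wrist_force'])
c=camera('wrist')
im=cv2.cvtColor(c['img'],cv2.COLOR_RGB2BGR)[130:320,160:350]
cv2.imwrite('pics/w5c.png',cv2.resize(im,None,fx=3,fy=3,interpolation=cv2.INTER_CUBIC))
E
```

```text
5.5 [ 0.51090912 -0.25492021  0.08141555] [1.79994596e+02 3.71434871e-03 9.61984037e+01] [-0.37890418 -0.55174169  0.67860543]
```

View pics/w5c.png

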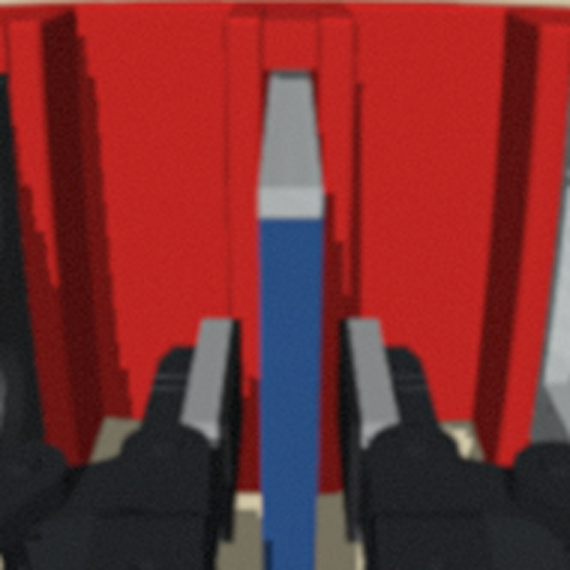

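>>> {"method": "apply_moves", "body": {"targets": [0,0,0,0,0,0,0.1,0,0,0,0,0,0,0.05,0,0,0,0,0,0,0,0,0,0,0,0,0,0,0,0,0,0,0,0,0], "newtons": 70}}

```text
time: 6.05
ee_pos: [0.5109, -0.2549, 0.0814]
tcp_rot: [180.0, 0.0, 96.2]
wrist_force: [-1.2, -0.2, 1.3]
opening: 0.0071
```

>>> {"method": "apply_moves", "body": {"targets": [0,0,0,0,0,0,0,0,0,0.4,0,0,0,0,0,0,0.8,0,0,0,0,0,0,1.4,0,0,0,0,0,0,2,0,0,0,0]}}

```text
time: 6.55
ee_pos: [0.5108, -0.2548, 0.1427]
tcp_rot: [180.0, 0.0, 96.2]
wrist_force: [-0.3, -0.0, -3.2]
opening: 0.0071
```

```bash
python3 - <<'E'
from h import *
o=bot.get_obs();print(o['time'],o['ee_pos'],o['tcp_rot'],o['wrist_force'],o['torque'],o['opening'])
c=camera('wrist');save('w6',c)
s=camera('scene')
im=cv2.cvtColor(s['img'],cv2.COLOR_RGB2BGR)[90:220,180:300]
cv2.imwrite('pics/s6c.png',cv2.resize(im,None,fx=4,fy=4,interpolation=cv2.INTER_CUBIC))
E
```

```text
6.55 [ 0.51084917 -0.25484692  0.1426825 ] [1.79994678e+02 1.48271945e-04 9.62000950e+01] [-0.31695906 -0.02270198 -3.22871543] [-0.05948481 -0.06629535  0.00175033] 0.007054977237320334
```

View pics/w6.png

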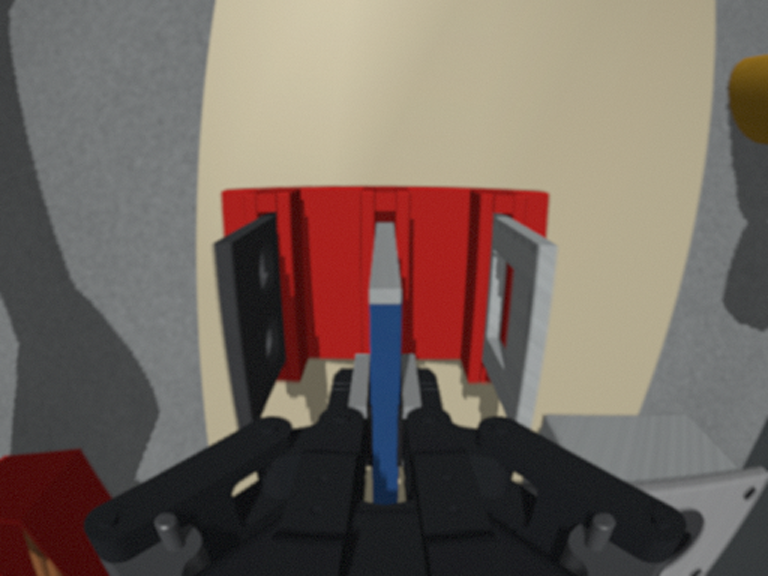

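View pics/s6c.png

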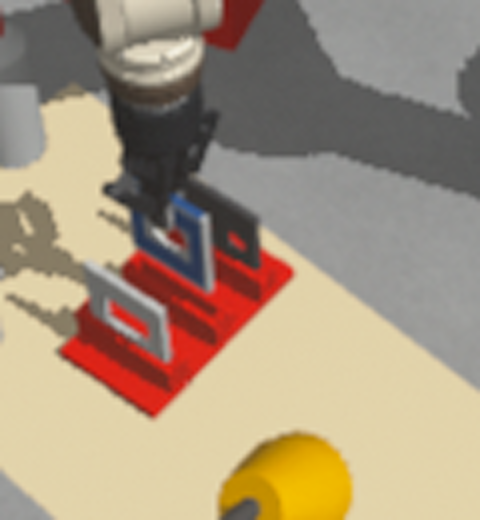

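>>> {"method": "apply_moves", "body": {"targets": [0,0,1,0,0,0,0,0,0,2,0,0,0,0,0,0,3,0,0,0,0,0,0,4,0,0,0,0,0,0,5,0,0,0,0]}}

```text
time: 7.15
ee_pos: [0.5107, -0.2548, 0.292]
tcp_rot: [-180.0, -0.0, 96.2]
wrist_force: [0.6, -0.1, -2.3]
opening: 0.0071
```

```bash
python3 - <<'E'
from h import *
import pickle
d=pickle.load(open('c0.pkl','rb'));s,t=d['scene'],d['top']
ms=ymask(s,(232,197,272,230),150);mt=ymask(t,(205,135,240,168),120)
for nm,c,m,b,x in (('ls',s,ms,(215,185,285,310),[.7166,.1068,.112,.0221,.0027]),('lt',t,mt,(195,115,255,175),[.7166,.1068,.112,.0221,.0027])):
    k=7 if nm=='lt' else 5
    im=cv2.cvtColor(c['img'],cv2.COLOR_RGB2BGR)
    big=cv2.resize(im[b[1]:b[3],b[0]:b[2]],None,fx=k,fy=k,interpolation=cv2.INTER_CUBIC)
    raw=big.copy()
    H=headpts(np.array([x[0],x[1],.37+x[4]]),x[2],x[3])
    T=lambda P:((proj(c,P)+.5-np.array(b[:2]))*k).astype(np.int32)
    cv2.polylines(big,[T(H[:40])],True,(255,0,0));cv2.polylines(big,[T(H[40:])],True,(0,0,255))
    th=np.linspace(0,6.28,40);ring=np.c_[.8136+.052*np.cos(th),.1187+.052*np.sin(th),0*th+.0]
    cv2.polylines(big,[T(ring)],True,(0,255,0))
    cv2.imwrite(f'pics/{nm}.png',np.hstack([raw,big])) 
E
```

```text
(no output)
```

View pics/ls.png

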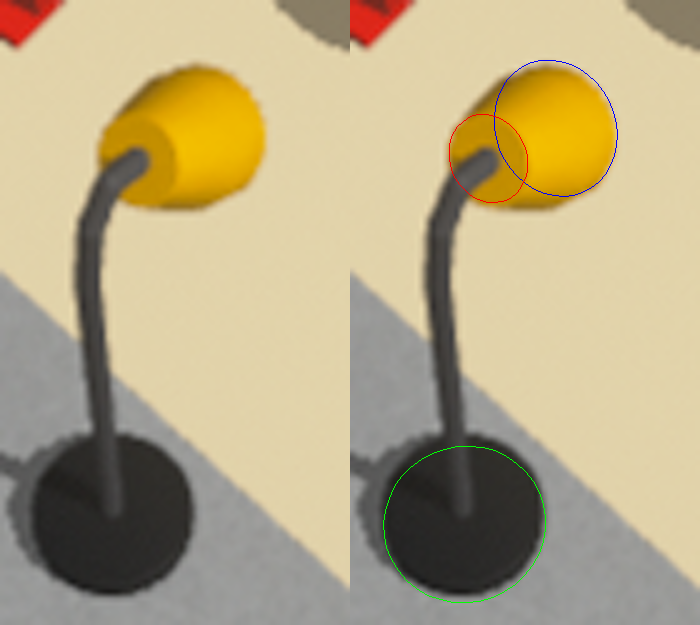

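View pics/lt.png

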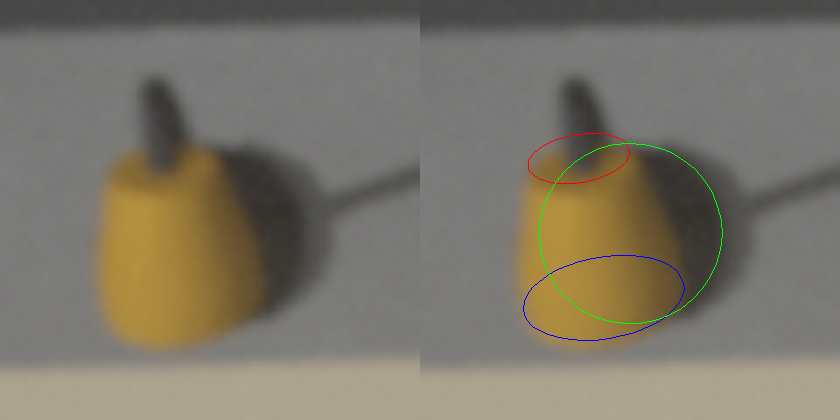

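```bash
cat > lamp.py <<'E'
from h import *
import pickle,sys
from scipy.optimize import least_squares
def contour(c,b,smin,vmin=40):
    S=4
    im=cv2.resize(c['img'],None,fx=S,fy=S,interpolation=cv2.INTER_CUBIC)
    hsv=cv2.cvtColor(im,cv2.COLOR_RGB2HSV);mm=((abs(hsv[...,0].astype(int)-22)<10)&(hsv[...,1]>smin)&(hsv[...,2]>vmin)).astype(np.uint8)
    z=np.zeros_like(mm);z[b[1]*S:b[3]*S,b[0]*S:b[2]*S]=mm[b[1]*S:b[3]*S,b[0]*S:b[2]*S]
    cs,_=cv2.findContours(z,cv2.RETR_EXTERNAL,cv2.CHAIN_APPROX_NONE);k=max(cs,key=cv2.contourArea)
    h=cv2.convexHull(k)[:,0].astype(float);h=(h+.5)/S-.5
    return h
def resample(h,c0,n=72):
    # radial distance from c0 at n angles for closed convex polygon
    th=np.linspace(0,2*np.pi,n,endpoint=False);out=np.zeros(n)
    a=h-c0;b=np.roll(a,-1,0)
    for i,t in enumerate(th):
        d=np.array([np.cos(t),np.sin(t)]);e=b-a
        den=d[0]*e[:,1]-d[1]*e[:,0];den[abs(den)<1e-12]=1e-12
        r=(a[:,0]*e[:,1]-a[:,1]*e[:,0])/den; s=(a[:,0]*d[1]-a[:,1]*d[0])/den
        ok=(s>=-1e-9)&(s<=1+1e-9)&(r>0);out[i]=r[ok].max() if ok.any() else 0
    return out
def fit(obs,x0,el=40,free_el=False):
    ref=[(c,h.mean(0),resample(h,h.mean(0))) for c,h in obs]
    def f(p):
        r=[]
        H=headpts(np.array([p[0],p[1],.37+p[4]]),p[2],p[3],np.radians(el+(p[5] if free_el else 0)))
        for c,c0,rr in ref:
            h=cv2.convexHull(proj(c,H).astype(np.float32))[:,0].astype(float)
            r.append(resample(h,c0)-rr)
        return np.r_[np.concatenate(r),(p[4])/.005]
    x0=list(x0)+([0] if free_el else [])
    s=least_squares(f,x0,loss='soft_l1',x_scale=[.01,.01,.1,.005,.01]+([5] if free_el else []),diff_step=1e-3)
    n=len(ref[0][2]);rr=f(s.x);return s.x,[np.sqrt((rr[i*n:(i+1)*n]**2).mean()) for i in range(len(ref))]
E
python3 - <<'E'
from lamp import *
d=pickle.load(open('c0.pkl','rb'));s,t=d['scene'],d['top']
hs=contour(s,(228,190,275,232),170);ht=contour(t,(203,130,240,168),90)
print(hs.min(0),hs.max(0),ht.min(0),ht.max(0))
for obs in ([(s,hs),(t,ht)],[(s,hs)],[(t,ht)]):
  for fe in (False,True):
    for phi in (-.3,.0,.3):
        x,e=fit(obs,[.71,.11,phi,.025,0],free_el=fe);print(len(obs),np.round(x,4),np.round(e,2))
E
```

```text
[234.375 198.125] [267.375 226.125] [208.625 135.125] [232.375 164.125]
2 [ 0.7152  0.1053  0.1283  0.0239 -0.0048] [0.62 0.85]
2 [ 0.7152  0.1053  0.1277  0.0239 -0.0048] [0.62 0.85]
2 [ 0.7152  0.1053  0.1281  0.0239 -0.0048] [0.62 0.85]
2 [ 0.7175  0.1049  0.1729  0.0248 -0.0058  5.6896] [0.35 0.87]
2 [ 0.7152  0.1053  0.1282  0.0239 -0.0048  0.    ] [0.62 0.85]
2 [ 0.7152  0.1053  0.1285  0.0239 -0.0048  0.    ] [0.62 0.85]
1 [ 7.3670e-01  9.3900e-02  1.7478e+00 -1.9600e-02  3.0000e-04] [1.97]
1 [ 0.7179  0.1061  0.1229  0.0218 -0.0016] [0.55]
1 [ 0.7179  0.1061  0.1227  0.0218 -0.0016] [0.55]
1 [ 0.7179  0.1061  0.1229  0.0218 -0.0015  0.    ] [0.55]
1 [ 0.7179  0.106   0.123   0.0218 -0.0017  0.    ] [0.55]
1 [ 0.7179  0.1061  0.1231  0.0218 -0.0016  0.    ] [0.55]
1 [ 0.7136  0.1064  0.0822  0.0259 -0.0018] [0.77]
1 [ 0.7136  0.1064  0.0816  0.0259 -0.0016] [0.77]
1 [ 7.134e-01  1.062e-01  9.000e-02  2.590e-02 -6.000e-04] [0.77]
1 [ 0.7135  0.1064  0.0826  0.0259 -0.0014  0.    ] [0.77]
1 [ 0.7136  0.1065  0.0795  0.0259 -0.0017  0.    ] [0.77]
1 [ 0.7136  0.1063  0.0868  0.026  -0.0022  0.    ] [0.77]
```

```bash
cat > goal.py <<'E'
from h import *
def goal(L,phi,pc=np.array([0,0,.0169]),z=.24,yawfix=0):
    ph=np.radians(phi);c=np.cos(np.radians(40));s=np.sin(np.radians(40))
    a=np.array([c*np.cos(ph),c*np.sin(ph),s]);y=np.array([-np.sin(ph),np.cos(ph),0]);zz=np.cross(a,y)
    Rp=np.c_[a,y,zz]              # plate axes = spot axes
    Rt=np.c_[y,a,-zz]             # tool x=+y?, tool y=plate x, tool z=-plate z
    assert np.linalg.det(Rt)>0
    spot=np.array([L[0]-.2*a[0],L[1]-.2*a[1],z])
    return spot,spot-Rt@pc,Rt
def delta(goalp,Rt):
    o=bot.get_obs();R0=R.from_euler('xyz',o['tcp_rot'],degrees=True)
    rv=(R.from_matrix(Rt)*R0.inv()).as_rotvec(degrees=True)
    print('spot shift units',np.round((goalp-o['ee_pos'])/.03,3),'turn units',np.round(rv/6,3),'t',o['time'],np.round(o['q'],1))
E
python3 - <<'E'
from goal import *
s,p,Rt=goal((.716,.106),6.8);print(s,p);delta(p,Rt)
E
```

```text
[0.56386886 0.08785946 0.24      ] [0.55308216 0.08657322 0.25294615]
spot shift units [ 1.411 11.38  -1.301] turn units [ 0.752 -6.628  0.095] t 7.15 [-26.5   9.9  22.4 102.5   0.   57.3]
```

>>> {"method": "apply_moves", "body": {"targets": [0.1,1.1,0.1,0,0,0,0,0.2,2.2,0.2,0,0,0,0,0.3,3.3,0.2,0,0,0,0,0.3,4.5,0.2,0,0,0,0,0.3,5.7,0.2,0,0,0,0]}}

```text
time: 7.65
ee_pos: [0.5198, -0.0826, 0.2967]
tcp_rot: [-180.0, -0.0, 96.2]
wrist_force: [0.1, 0.7, -2.3]
opening: 0.0075
```

```bash
python3 - <<'E'
from goal import *
s,p,Rt=goal((.716,.106),6.8);print(s,p);delta(p,Rt)
E
```

```text
[0.56386886 0.08785946 0.24      ] [0.55308216 0.08657322 0.25294615]
spot shift units [ 1.111  5.64  -1.459] turn units [ 0.752 -6.63   0.099] t 7.65 [ -9.    3.8  16.2 102.5   0.   74.8]
```

>>> {"method": "apply_moves", "body": {"targets": [0.1,1.1,0,0.15,-1.3,0.02,0,0.2,2.2,-0.3,0.3,-2.6,0.04,0,0.4,3.4,-0.7,0.45,-3.9,0.06,0,0.6,4.6,-1.1,0.6,-5.2,0.08,0,0.8,5.6,-1.4,0.75,-6.5,0.1,0]}}

```text
time: 8.15
ee_pos: [0.5434, 0.0855, 0.2547]
tcp_rot: [140.4, -0.1, 96.9]
wrist_force: [-0.4, -0.1, -2.5]
opening: 0.0071
```

>>> {"method": "apply_moves", "body": {"targets": [0.3,0,0,0,-0.13,0,0,0.3,0,0,0,-0.13,0,0,0.3,0,0,0,-0.13,0,0,0.3,0,0,0,-0.13,0,0,0.3,0,0,0,-0.13,0,0]}}

```text
time: 8.65
ee_pos: [0.5539, 0.0834, 0.2566]
tcp_rot: [139.9, 0.0, 96.8]
wrist_force: [0.7, 0.1, -3.0]
opening: 0.0068
```

```bash
python3 - <<'E'
from goal import *
import pickle
s,p,Rt=goal((.716,.106),6.8);delta(p,Rt)
d={}
for n in ('scene','top','wrist'):
    d[n]=camera(n);save(n+'7',d[n])
pickle.dump(d,open('c7.pkl','wb'))
im=cv2.cvtColor(d['scene']['img'],cv2.COLOR_RGB2BGR)[110:240,190:320]
cv2.imwrite('pics/s7c.png',cv2.resize(im,None,fx=4.5,fy=4.5,interpolation=cv2.INTER_CUBIC))
im=cv2.cvtColor(d['top']['img'],cv2.COLOR_RGB2BGR)[120:250,180:310]
cv2.imwrite('pics/t7c.png',cv2.resize(im,None,fx=4.5,fy=4.5,interpolation=cv2.INTER_CUBIC))
delta(p,Rt)
E
```

```text
spot shift units [-0.026  0.105 -0.122] turn units [0.007 0.009 0.006] t 8.65 [  9.5 -33.3 -29.1  54.2  -1.8  92. ]
spot shift units [-0.009  0.096 -0.087] turn units [0.008 0.002 0.001] t 8.8 [  9.5 -33.4 -29.2  54.2  -1.8  92. ]
```

View pics/s7c.png

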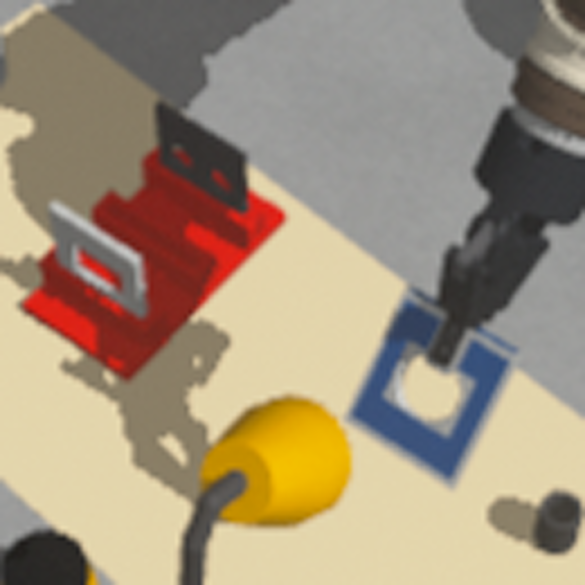

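View pics/t7c.png

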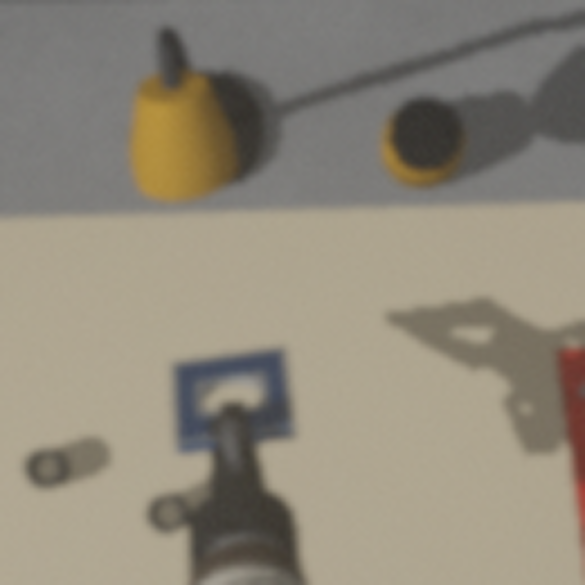

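View pics/wrist7.png

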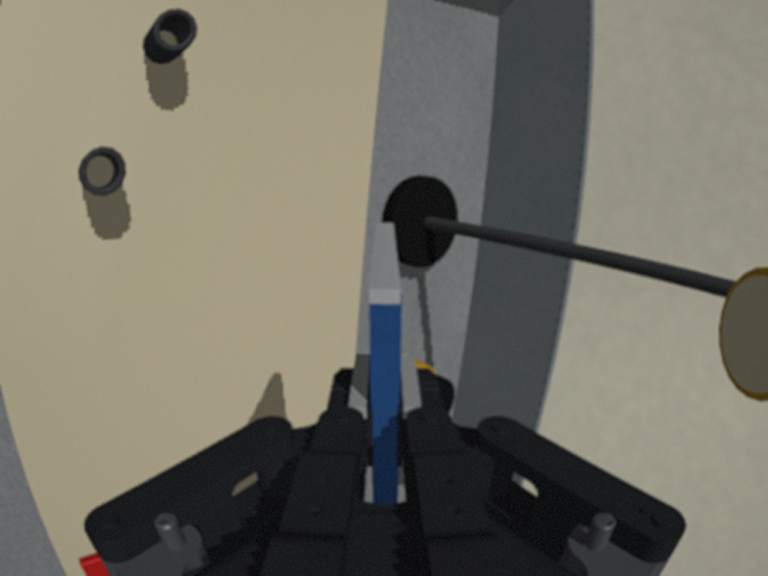

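```bash
python3 - <<'E'
from goal import *
import pickle
d=pickle.load(open('c7.pkl','rb'));w=d['wrist']
im=cv2.cvtColor(w['img'],cv2.COLOR_RGB2BGR)[100:290,232:512].copy()
k=2.8
big=cv2.resize(im,None,fx=k,fy=k,interpolation=cv2.INTER_CUBIC)
T=lambda P:((proj(w,P)+.5-[232,100])*k).astype(np.int32)
for L,ph,col in (((.716,.106,.3686),.119,(255,0,0)),):
    H=headpts(np.array(L),ph,.024);cv2.polylines(big,[T(H[:40])],True,col)
    cv2.polylines(big,[T(H[40:])],True,(0,0,255))
    th=np.linspace(0,6.28,40)
    f=np.array(L[:2])+.097*np.array([np.cos(ph),np.sin(ph)])
    for r,z in((.052,0.015),(.007,.015)):cv2.polylines(big,[T(np.c_[f[0]+r*np.cos(th),f[1]+r*np.sin(th),0*th+z])],True,(0,255,0))
cv2.imwrite('pics/w7c.png',big)
E
```

```text
(no output)
```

View pics/w7c.png

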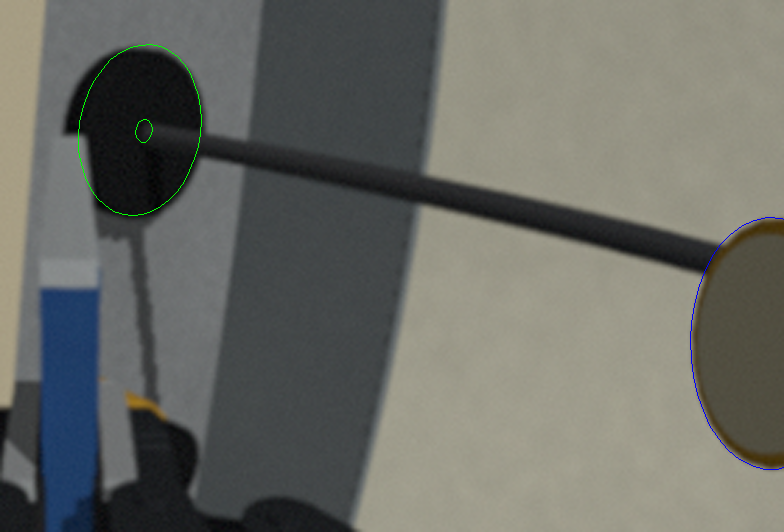

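>>> {"method": "apply_moves", "body": {"targets": [0,0.1,-0.08,0,0,0,0,0,0.1,-0.08,0,0,0,0,0,0.1,-0.08,0,0,0,0,0,0.1,-0.08,0,0,0,0,0,0.1,-0.08,0,0,0,0]}}

```text
time: 9.3
ee_pos: [0.5529, 0.0872, 0.253]
tcp_rot: [140.0, 0.0, 96.8]
wrist_force: [0.5, -0.5, -2.0]
opening: 0.0072
```

```bash
python3 - <<'E'
from goal import *
import pickle
s,p,Rt=goal((.716,.106),6.8)
d={n:camera(n) for n in('scene','top','wrist')}
for i in range(8): camera('wrist')
delta(p,Rt)
o=bot.get_obs();print(o['ee_pos'],np.abs(o['qd']).max(),o['wrist_force'],o['opening'])
Rt=R.from_euler('xyz',o['tcp_rot'],degrees=True).as_matrix();ctr=np.array(o['ee_pos'])+Rt@[0,0,.0169]
print('ctr',ctr,s)
X,Y,Z=Rt[:,1],Rt[:,0],-Rt[:,2]
d['scene']=camera('scene');d['top']=camera('top')
out=[]
for n,(a,b) in (('scene',(262,165)),('top',(210,190))):
    c=d[n];k=6
    im=cv2.cvtColor(c['img'],cv2.COLOR_RGB2BGR)[b:b+65,a:a+65]
    big=cv2.resize(im,None,fx=k,fy=k,interpolation=cv2.INTER_CUBIC)
    T=lambda P:((proj(c,P)+.5-[a,b])*k).astype(np.int32)
    q=np.array([ctr+.004*X+i*.045*Y+j*.0525*Z for i,j in((1,1),(1,-1),(-1,-1),(-1,1))])
    cv2.polylines(big,[T(q)],True,(0,255,255))
    t=np.linspace(0,6.28,50);cv2.polylines(big,[T(np.array([ctr+.004*X+.022*(np.cos(u)*Y+np.sin(u)*Z) for u in t]))],True,(0,255,255))
    out.append(big)
cv2.imwrite('pics/p8.png',np.hstack(out))
save('scene8',d['scene'])
E
```

```text
spot shift units [ 0.006 -0.017  0.002] turn units [ 0.007  0.006 -0.007] t 9.85 [ 10.  -33.4 -29.5  53.9  -2.1  92.4]
[0.55288792 0.08709153 0.25288076] 0.09807154521540681 [-0.06923371  0.24644106 -3.14228902] 0.006924987187725235
ctr [0.56368232 0.08837568 0.23994082] [0.56386886 0.08785946 0.24      ]
```

View pics/p8.png

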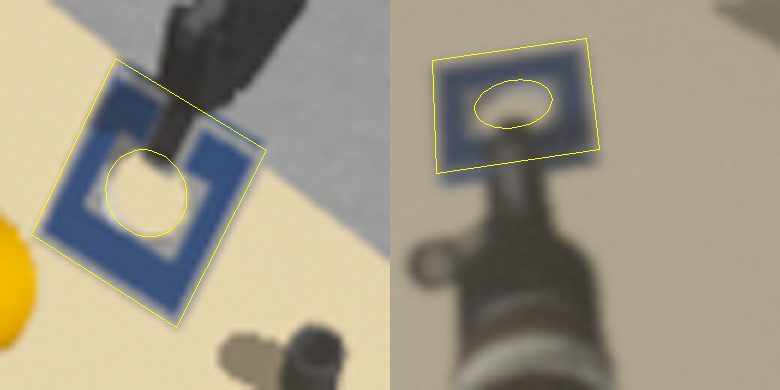

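View pics/scene8.png

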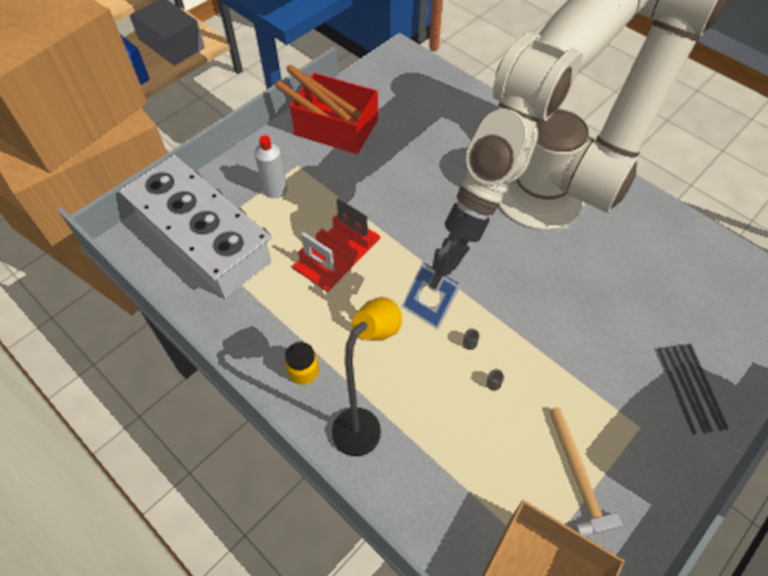

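```bash
python3 - <<'E'
from h import *
print(bot.job_done());o=bot.get_obs();print(o['time'],o['ee_pos'],o['opening'])
E
```

```text
the job is handed in; nothing more can be done
None
the job is handed in; nothing more can be done
```

I lifted the blue-faced plate straight up out of the middle slot. I then tilted it 40° and held it in the lamp's beam with the blue face towards the lens. The job was handed in at about 10 s, with the gripper still holding the plate at 70 N.

**Position:** From the arm's readings, the plate's centre was about 0.6 mm from the target point and its angle within 0.1°. The plate outline drawn from these readings matched both the scene and top pictures.

**Lamp location:** The target depends on where I found the lamp. The scene and top cameras put the lens within 2–5 mm of each other and the beam's level direction between about 5° and 7°. I used 6.8°. A wrist picture taken beside the lamp then matched the lens rim to about 1 px and its foot to a few pixels, so I expect a few millimetres and 1–2° of uncertainty. I took the 40° beam tilt from the task text. When I let the tilt vary, one fit gave about 46°, but the others stayed at 40°.

**Surroundings:** The other two plates, the lamp and the loose items looked unmoved in the last scene picture. The wrist force I read after each move stayed near the plate's own weight, about 3 N.

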